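Hold the kettle's spout open for filling

TASK

I want to fill the copper kettle through its spout: press the thumb pad of its spout lever down with your fingertips until the flap at the other end stands wide open, and keep it held down, so that you finish while still holding it open. Do not lean hard on the pad or pry at the flap, and leave the kettle standing where it is and everything around it undisturbed.

Things in the scene. Friction and masses are not known exactly. Their poses are not given: they have to be found in the camera images.
- kettle: Copper-toned lidless kettle, loose on a trivet, 0.9 to 1.5 kg, pointing any way. Domed body 214 mm across, 132 mm high. Origin under its centre, 15 mm above the slab; x to the spout, z up. Short wide spout, mouth 126 mm ahead of the origin, 150 mm above it. Dark wood grip, 22 mm thick, over the top from rear to a post behind the spout, upper side 180 mm above the origin. Stays standing in place.
- thumb_pad: Black ribbed thumb pad, rear end of the spout lever, above the handle grip: 40 (x, toward the spout) by 34 by 6 mm. Origin at the centre of its upper face, z out of it. At rest 225 mm above the kettle's origin and 4 mm behind it (240 mm above the slab), front edge tilted down 0.18 rad. Pressed, it sinks 28 mm about the pivot, ending about 10 mm above the grip, tilted 0.24 rad the other way.
- spout_flap: Round copper flap, 55 mm across, with a small steel whistle on top, at the front end of the spout lever. It shuts the spout's mouth at rest and swings about 31 mm up off it when the thumb pad is pressed fully down. Origin at the centre of its underside, z out of the spout. Only the lever is to move it.
- lever_pivot (a point): Centre of the lever's pivot pin, between two lugs at the front end of the handle: 58 mm ahead of the kettle's origin and 195 mm above it. The pin runs along the kettle's y. At rest the thumb pad's origin lies 62 mm behind it and 30 mm above it, so the pad moves on an arc of 69 mm radius.
- spout_lever (a joint): Angle of the rocking spout lever: 0 at rest (flap shut), 0.42 rad at its stop (pad fully down, flap wide open). Grows as the pad goes down. A spring shuts it: about 2 N on the pad starts it moving, about 4.5 N holds it fully down.
- trivet: Round steel wire trivet fixed to the slab under the kettle, 196 mm across, 15 mm high. Origin under its centre.
- pepper_mill: Turned wooden pepper mill, waisted, 60 mm across and 189 mm tall, with a mushroom turning knob on top. Loose; stays where it is. Origin under its centre.
- sugar_shaker: Frosted glass sugar shaker with a domed steel cap, 70 mm across, 134 mm tall. Loose; stays where it is. Origin under its centre.
- tea_tin: Round aluminium tea tin with a lid and a small dark wooden knob, 79 mm across, 122 mm tall. Loose; stays where it is. Origin under its centre.
- honey_jar: Amber glass honey jar with a steel cap, 68 mm across, 95 mm tall. Loose; stays where it is. Origin under its centre.
- mug: White ceramic mug, 84 mm across, 92 mm tall, ear at its +y. Loose; stays where it is. Origin under its centre.
- teapot: Pale blue ceramic teapot with a knobbed lid, body 140 mm across, 143 mm tall, spout to its +x (reaches 120 mm from the centre), ear handle to its -x (110 mm). Loose; stays where it is. Origin under its centre.

How it is judged:
On the way:
1. the thumb pad is pressed down by the fingers and the flap stands wide open (value of joint spout_lever above 0.33 rad and contact force between the fingers and thumb_pad above 0.5 N and contact force between anything else and spout_flap below 0.5 N), for 0.5 s.
At the end, for the whole second after the job is handed in: The fingers still press on the thumb pad (more than 0.5 N) and hold the lever beyond 0.33 rad of its 0.42, nothing touches the flap, the kettle stands upright (within 0.06 rad) on its trivet within 25 mm of where it was, and every other loose thing stands within 20 mm of where it was (all of step 1 and distance of kettle from where it was at the start of the episode below 0.025 m and angle between kettle's own z axis and vertical below 0.06 rad and linear speed of kettle below 0.03 m/s and height (world z) of kettle below 0.02 m and distance of each of pepper_mill, sugar_shaker, tea_tin, honey_jar, mug, teapot from where it was at the start of the episode below 0.02 m and angle between each of pepper_mill, sugar_shaker, tea_tin, honey_jar, mug, teapot's own z axis and vertical below 0.15 rad); the arm keeps its last pose, push and grip.
It fails at once if the kettle is lifted, tipped or shoved (height (world z) of kettle above 0.025 m or angle between kettle's own z axis and vertical above 0.12 rad or distance of kettle from where it was at the start of the episode above 0.03 m).
It fails at once if the flap is pried or pushed directly (contact force between anything else and spout_flap above 3 N).
It fails at once if the pad is leaned on hard (more than 40 N) (contact force between anything else and thumb_pad above 40 N).
It fails at once if another thing on the slab is shoved, lifted or knocked over (distance of any of pepper_mill, sugar_shaker, tea_tin, honey_jar, mug, teapot from where it was at the start of the episode above 0.03 m or angle between any of pepper_mill, sugar_shaker, tea_tin, honey_jar, mug, teapot's own z axis and vertical above 0.3 rad).
It also fails if it takes over 32 s, if anything falls off the work surface, if the arm or the gripper's body presses on something with over 40 N, if the wrist force passes 120 N, or if a joint passes its speed limit or range.

ROBOT

A 7-joint arm with a two-finger parallel gripper is mounted at the origin on the work surface. World frame = base frame: x ahead of the robot, y to its left, z up, the work surface at z = 0. Lengths are in m, angles in rad, forces in N, time in s.
With the tool pointing down it reaches from about 0.35 to 0.9 m from the base axis. Payload 19.9 kg.
Tool frame: the origin (TCP) lies midway between the tips of the shut fingers; the grasp point (between the pads) lies robot.hold_point_z behind it (robot.hold_point_z is the distance from the TCP to the grasp point, in m); x points along the fingers, z is the direction in which the jaws open and shut, and the axes are right-handed (so a half turn about x gives the same grasp; the last joint's range is limited). The gripper opens to 85 mm and grips with 20 to 120 N. Pads are 22 mm wide; open, the fingers measure 114 mm over their backs; the gripper's body (76 mm by 85 mm) begins 54 mm behind the grasp point. The pads swing forward as they close: fully open they stand 13 mm farther back than shut.
Start: joints at [1.099, 0.417, -0.01, 1.614, 0.005, 1.111, -0.053], TCP at [0.26, -0.568, 0.231] pointing down, gripper open.
Joint ranges: [-2.81, 2.81], [-0.39, 2.02], [-1.27, 1.25], [0.06, 2.57], [-1.19, 4.33], [0.19, 2], [-2.82, 2.82]. Speed limits (rad/s): [1.89, 1.89, 2.39, 2.39, 3.01, 3.01, 3.01].

INTERFACE

Orientations are given as a unit quaternion [w, x, y, z].
In Python, from plant import robot, optics gives the robot as it stands.
- The arm moves only by the shell command python3 -m pendant 'ROWS'. ROWS is JSON, a list of rows, each an object with "slide": the shift along the tool's x, y, z in units of 0.03 m (1.0 is 0.03 m), a list of three; "rotation": the turn, a rotation vector about the tool's x, y, z in units of 0.08 rad (1.0 is 0.08 rad), a list of three; "hand": the opening, from 0 (shut) to 1 (fully open). A call has 1 to 20 rows; each row shifts and turns the commanded pose from where the row before left it, along the tool's axes as they then stand; what a row does not reach is not made up. A row lasts 1/12 s, in which the tool goes at most 41.7 mm and 7.16 degrees, less where a joint would pass 70% of its speed; a pose out of reach is approached as far as the arm can. A call with a number of a shift or a turn outside -1 to 1 is refused whole. A call with a gripper value outside its range is refused whole. The fingers move at their own pace and stop on an object; the grip force is fixed at half the most. Time passes only in rows, so rows that do not move let the fingers close. It gives the time, the measured TCP pose, the force and the opening at its end, in the units of the state.
- robot.state(): the state, without advancing time (a new reading comes with each control period).
- optics.get_image(name): name is "scene" or "top"; returns (picture, depth): 400x640x3 uint8, red, green, blue; 400x640 float32, m along the optical axis (not along the pixel's ray), 0 where there is no reading.
- optics.camera_params(name): a dict with "fx", "fy", "cx", "cy" (pixels), "rvec" (rotation vector, rad) and "tvec" (3), from world to camera coordinates, as OpenCV has them. Camera axes: x right, y down, z forward; pixel columns grow to the right and rows downward; lengths in m; the calibration is good to about 2 mm. A picture is of the moment at which its call begins. camera_params takes no time and is no camera call.
- robot.finish_job(): hands the job in, once; it reports no verdict.
The state is a dict: "clock": time; "joints": joint angles; "joint_vel": joint speeds; "joint_torque": joint torques, N m; "tool_pos": TCP position; "eef_rot": TCP orientation; "contact_force": force on the tool from outside, world axes, zero at the start; "ft_torque": the same for the moment, N m; "grip_width": finger opening in m.
Only numpy, scipy, OpenCV 4.12 (cv2) and the standard library are available. Lean on these libraries where they do the work, as an engineer would, in place of code of your own. Each camera call takes 0.05 s, during which the arm holds its last target. There are 200 camera calls.

## Working session

There is one attempt and no reset: what is moved stays moved. The work goes in short steps, Python scripts to look and compute and a shell command to move; the robot and the scene stay as the last step left them, time stands still between calls to the robot, and variables do not carry over. Pictures are saved under pics/ and viewed, about 8 in all and at most 12, crops included, and the job is handed in when it is done.

```bash
mkdir -p pics
cat > h.py <<'E'
import numpy as np, cv2
from plant import robot, optics
def P(name):
    c=optics.camera_params(name); R=cv2.Rodrigues(np.array(c['rvec'],float))[0]; return c,R,np.array(c['tvec'],float).ravel()
def cloud(name,d):
    c,R,t=P(name); v,u=np.mgrid[:400,:640]
    p=np.stack([(u-c['cx'])/c['fx']*d,(v-c['cy'])/c['fy']*d,d],-1)
    return (p-t)@R
E
python3 - <<'E'
from h import *
for n in('scene','top'):
    a,d=optics.get_image(n); cv2.imwrite(f'pics/{n}1.png',a[...,::-1]); np.save(f'{n}1.npy',d)
print(robot.state(),robot.hold_point_z)
E
```

```text
{'clock': 0.1, 'joints': array([ 1.09949248,  0.41788872, -0.01030708,  1.61413657,  0.00468028,
        1.11068844, -0.0530089 ]), 'joint_vel': array([ 0.0008055 ,  0.00011618,  0.00176029, -0.0024401 , -0.00089596,
       -0.00109045, -0.00204098]), 'joint_torque': array([ 1.31828216e-03, -8.65827513e+01,  6.80284370e-01, -4.35636628e+01,
        1.92911056e-02,  5.01971270e-03,  2.93481924e-05]), 'tool_pos': array([ 0.26029758, -0.56786345,  0.23072926]), 'eef_rot': array([ 0.59478472,  0.38206383,  0.59546179, -0.38168524]), 'contact_force': array([ 0.71036641, -0.23088504,  0.08776084]), 'ft_torque': array([-0.04123767,  0.01851499, -0.06541005]), 'grip_width': 0.08545196774493098} 0.0187
```

View pics/scene1.png

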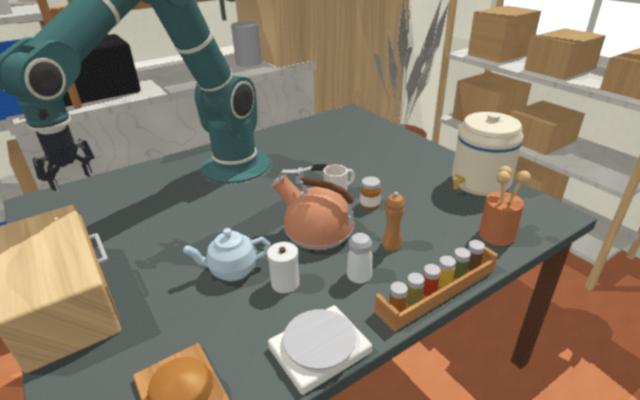

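View pics/top1.png

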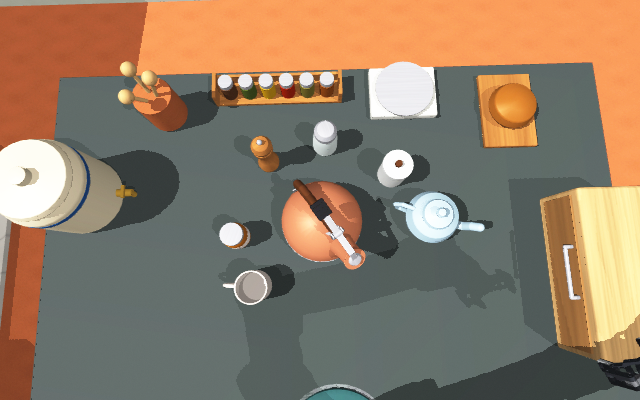

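The scene view shows the kettle at about (318,215), with its spout towards the robot. In the top view the black pad is at about (320,210), the flap and whistle at (355,258), and the mill, shaker and tin stand behind the kettle.

Run:
```python
from h import *
d=np.load('top1.npy'); w=cloud('top',d); a=cv2.imread('pics/top1.png')
c,R,t=P('top'); print('cam',-R.T@t)
for u,v in[(320,210),(315,205),(325,212),(322,206),(335,230),(345,245),(355,258),(300,186),(305,192),(265,146),(323,130),(402,163),(441,212),(231,230),(250,285),(338,390)]: print(u,v,w[v,u].round(3))
x,y,z=w[...,0],w[...,1],w[...,2]
hsv=cv2.cvtColor(a,cv2.COLOR_BGR2HSV)
v,u=np.mgrid[:400,:640]
m=(u>290)&(u<350)&(v>180)&(v<250)&(z>.22)&(z<.26)
pad=m&(hsv[...,2]<70); print('pad',pad.sum(),w[pad].mean(0),w[pad].min(0),w[pad].max(0))
s=(u>280)&(u<370)&(v>175)&(v<275)&(z>.17)
p=w[s]; print(p.mean(0)); 
q=p[:,:2]-p[:,:2].mean(0); print(np.linalg.svd(q,full_matrices=False)[2][0])
cr=cv2.resize(a[165:285,265:415],None,fx=5,fy=5,interpolation=cv2.INTER_CUBIC); cv2.imwrite('pics/crop1.png',cr)
```

```text
cam [0.4521756  0.03136867 1.05228942]
320 210 [0.569 0.028 0.242]
315 205 [0.58  0.039 0.245]
325 212 [0.565 0.017 0.24 ]
322 206 [0.578 0.024 0.241]
335 230 [ 0.527 -0.004  0.221]
345 245 [ 0.494 -0.025  0.206]
355 258 [ 0.466 -0.049  0.181]
300 186 [0.637 0.073 0.18 ]
305 192 [0.621 0.062 0.185]
265 146 [0.739 0.157 0.173]
323 130 [0.791 0.014 0.133]
402 163 [ 0.701 -0.183  0.124]
441 212 [ 0.571 -0.265  0.143]
231 230 [0.546 0.255 0.096]
250 285 [0.404 0.222 0.007]
338 390 [ 0.134 -0.006  0.013]
pad 269 [0.57170503 0.02720901 0.24090863] [0.54813176 0.0043123  0.23439442] [0.59511607 0.04963675 0.24684427]
[0.5369439  0.00640971 0.23553181]
[0.83839439 0.54506408]
```

View pics/crop1.png

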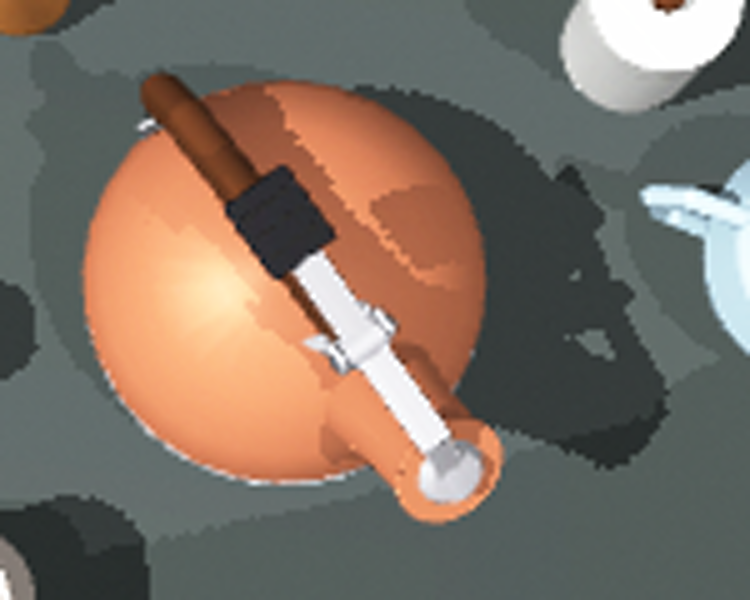

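```bash
cat >> h.py <<'E'
from scipy.spatial.transform import Rotation as Ro
def tool():
    s=robot.state(); q=s['eef_rot']; return s,Ro.from_quat([q[1],q[2],q[3],q[0]]).as_matrix()
def to(p):
    s,R=tool(); print('R',R.round(3).tolist(),'pos',s['tool_pos'].round(4),'F',s['contact_force'].round(2),'t',s['clock']); print('units',(R.T@(np.array(p)-s['tool_pos'])/.03).round(2))
E
python3 - <<'E'
from h import *
to([.26,-.568,.34]); to([.577,.031,.34])
w=cloud('top',np.load('top1.npy'))
for y0 in np.arange(-.65,-.3,.05):
    m=(w[...,1]>y0)&(w[...,1]<y0+.05)&(w[...,2]>.03)&(w[...,0]>0); p=w[m]
    print(y0.round(2), len(p), p.min(0).round(2) if len(p) else '', p.max(0).round(2) if len(p) else '')
E
```

```text
R [[-0.001, 0.909, 0.417], [0.001, 0.417, -0.909], [-1.0, -0.0, -0.001]] pos [ 0.2603 -0.5679  0.2307] F [ 0.71 -0.23  0.09] t 0.1
units [-3.64 -0.01 -0.  ]
R [[-0.001, 0.909, 0.417], [0.001, 0.417, -0.909], [-1.0, -0.0, -0.001]] pos [ 0.2603 -0.5679  0.2307] F [ 0.71 -0.23  0.09] t 0.1
units [ -3.63  17.91 -13.75]
-0.65 3865 [ 0.22 -0.65  0.16] [ 0.62 -0.6   0.25]
-0.6 7268 [ 0.22 -0.6   0.03] [ 0.93 -0.55  0.31]
-0.55 1631 [ 0.22 -0.55  0.04] [ 0.94 -0.5   0.35]
-0.5 789 [ 0.23 -0.5   0.04] [ 0.94 -0.46  0.34]
-0.45 0  
-0.4 128 [ 0.52 -0.38  0.08] [ 0.55 -0.35  0.11]
-0.35 430 [ 0.51 -0.35  0.03] [ 1.01 -0.3   0.12]
```

```bash
python3 -m pendant '[{"slide":[-0.9,0,-1],"rotation":[0,0,0],"hand":0},{"slide":[-0.9,0,-1],"rotation":[0,0,0],"hand":0},{"slide":[-0.9,0,-1],"rotation":[0,0,0],"hand":0},{"slide":[-0.9,0,-1],"rotation":[0,0,0],"hand":0},{"slide":[0,1,-0.54],"rotation":[0,0,0],"hand":0},{"slide":[0,1,-0.54],"rotation":[0,0,0],"hand":0},{"slide":[0,1,-0.54],"rotation":[0,0,0],"hand":0},{"slide":[0,1,-0.54],"rotation":[0,0,0],"hand":0},{"slide":[0,1,-0.54],"rotation":[0,0,0],"hand":0},{"slide":[0,1,-0.54],"rotation":[0,0,0],"hand":0},{"slide":[0,1,-0.54],"rotation":[0,0,0],"hand":0},{"slide":[0,1,-0.54],"rotation":[0,0,0],"hand":0},{"slide":[0,1,-0.54],"rotation":[0,0,0],"hand":0},{"slide":[0,1,-0.54],"rotation":[0,0,0],"hand":0},{"slide":[0,1,-0.54],"rotation":[0,0,0],"hand":0},{"slide":[0,1,-0.54],"rotation":[0,0,0],"hand":0}]'
python3 - <<'E'
from h import *
to([.577,.031,.30])
E
```

```text
clock: 1.43
tool_pos: [0.4572, -0.1308, 0.3393]
eef_rot: [0.595, 0.382, 0.595, -0.382]
contact_force: [0.4, -0.5, 0.2]
grip_width: -0.0
R [[-0.0, 0.909, 0.417], [-0.0, 0.417, -0.909], [-1.0, -0.0, -0.0]] pos [ 0.4572 -0.1308  0.3393] F [ 0.38 -0.53  0.24] t 1.4333
units [ 1.31  5.88 -3.24]
```

```bash
python3 -m pendant '[{"slide":[0,1,-0.6],"rotation":[0,0,0],"hand":0},{"slide":[0,1,-0.6],"rotation":[0,0,0],"hand":0},{"slide":[0,1,-0.6],"rotation":[0,0,0],"hand":0},{"slide":[0,1,-0.6],"rotation":[0,0,0],"hand":0},{"slide":[0.4,0.5,-0.2],"rotation":[0,0,0],"hand":0},{"slide":[0.4,0,0],"rotation":[-0.8,0,0],"hand":0},{"slide":[0,0,0],"rotation":[-0.8,0,0],"hand":0},{"slide":[0,0,0],"rotation":[-0.8,0,0],"hand":0},{"slide":[0,0,0],"rotation":[0,0,0],"hand":0},{"slide":[0,0,0],"rotation":[0,0,0],"hand":0}]'
python3 - <<'E'
from h import *
to([.577,.031,.25])
a,d=optics.get_image('top'); b,_=optics.get_image('scene')
f=lambda i,r:cv2.resize(i[r[0]:r[1],r[2]:r[3]],(400,400),interpolation=cv2.INTER_CUBIC)
cv2.imwrite('pics/p2.png',np.hstack([f(a,(150,300,250,400)),f(b,(120,260,250,390))])[...,::-1])
E
```

```text
clock: 2.27
tool_pos: [0.5468, -0.0053, 0.3151]
eef_rot: [0.628, 0.324, 0.629, -0.324]
contact_force: [0.5, -0.0, -0.5]
grip_width: -0.0
R [[-0.0, 0.814, 0.581], [0.0, 0.581, -0.814], [-1.0, -0.0, -0.0]] pos [ 0.5468 -0.0053  0.3151] F [ 0.46 -0.02 -0.53] t 2.2667
units [ 2.17  1.52 -0.4 ]
```

View pics/p2.png

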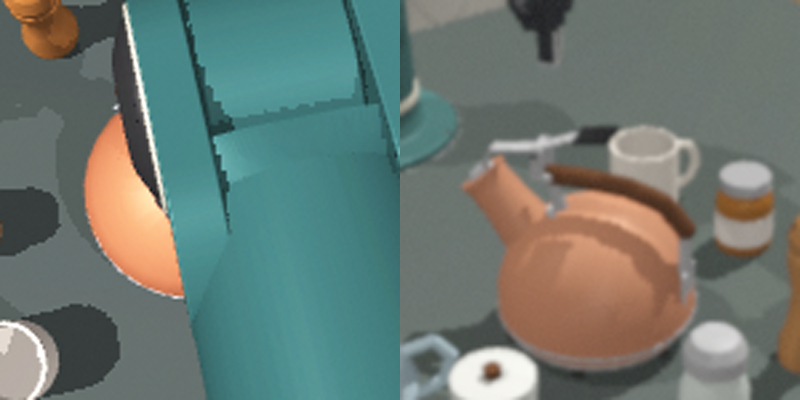

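The arm covers the top view. The scene view (right half) shows the shut fingers clear above and in front of the pad, with the fingertip at about (545,58) and the pad at (598,135). The kettle hasn't moved. Next I centre over the pad and descend.

```bash
python3 -m pendant '[{"slide":[0.3,0.8,-0.2],"rotation":[0,0,0],"hand":0},{"slide":[0.4,0.7,-0.2],"rotation":[0,0,0],"hand":0},{"slide":[0.7,0,0],"rotation":[0,0,0],"hand":0},{"slide":[0.6,0,0],"rotation":[0,0,0],"hand":0},{"slide":[0,0,0],"rotation":[0,0,0],"hand":0},{"slide":[0,0,0],"rotation":[0,0,0],"hand":0},{"slide":[0,0,0],"rotation":[0,0,0],"hand":0},{"slide":[0,0,0],"rotation":[0,0,0],"hand":0}]'
python3 - <<'E'
from h import *
to([.577,.031,.22])
a,d=optics.get_image('scene')
cv2.imwrite('pics/p3.png',cv2.resize(a[120:260,250,None] if 0 else a[125:235,260:400],(700,550),interpolation=cv2.INTER_CUBIC)[...,::-1])
E
```

```text
clock: 3.03
tool_pos: [0.577, 0.0307, 0.2567]
eef_rot: [0.629, 0.324, 0.628, -0.323]
contact_force: [-0.1, -0.0, 0.1]
grip_width: -0.0
R [[0.002, 0.813, 0.582], [-0.0, 0.582, -0.813], [-1.0, 0.001, 0.001]] pos [0.577  0.0307 0.2567] F [-0.11 -0.02  0.05] t 3.0333
units [ 1.22  0.   -0.01]
```

View pics/p3.png

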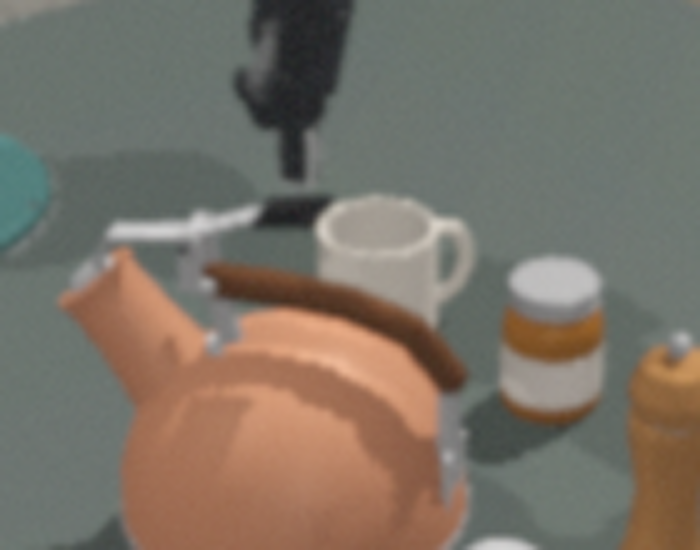

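The fingertip, at (293,180) in the crop, is centred just above the pad, which spans (258-330, 210). I'll press slowly.

```bash
python3 -m pendant '[{"slide":[0.2,0,0],"rotation":[0,0,0],"hand":0},{"slide":[0.2,0,0],"rotation":[0,0,0],"hand":0},{"slide":[0.1,0,0],"rotation":[0,0,0],"hand":0},{"slide":[0.1,0,0],"rotation":[0,0,0],"hand":0},{"slide":[0.1,0,0],"rotation":[0,0,0],"hand":0},{"slide":[0.1,0,0],"rotation":[0,0,0],"hand":0},{"slide":[0.1,0,0],"rotation":[0,0,0],"hand":0},{"slide":[0.1,0,0],"rotation":[0,0,0],"hand":0},{"slide":[0,0,0],"rotation":[0,0,0],"hand":0},{"slide":[0,0,0],"rotation":[0,0,0],"hand":0},{"slide":[0,0,0],"rotation":[0,0,0],"hand":0}]'
```

```text
clock: 4.0
tool_pos: [0.5765, 0.0308, 0.2254]
eef_rot: [0.629, 0.323, 0.629, -0.323]
contact_force: [1.9, 1.3, 4.8]
grip_width: -0.0002
```

```bash
python3 -m pendant '[{"slide":[0.1,0,0],"rotation":[0,0,0],"hand":0},{"slide":[0.1,0,0],"rotation":[0,0,0],"hand":0},{"slide":[0.05,0,0],"rotation":[0,0,0],"hand":0},{"slide":[0.05,0,0],"rotation":[0,0,0],"hand":0},{"slide":[0,0,0],"rotation":[0,0,0],"hand":0},{"slide":[0,0,0],"rotation":[0,0,0],"hand":0},{"slide":[0,0,0],"rotation":[0,0,0],"hand":0}]'
python3 - <<'E'
from h import *
a,d=optics.get_image('scene')
cv2.imwrite('pics/p4.png',cv2.resize(a[125:235,260:400],(700,550),interpolation=cv2.INTER_CUBIC)[...,::-1])
E
```

```text
clock: 4.58
tool_pos: [0.5769, 0.0311, 0.2167]
eef_rot: [0.629, 0.323, 0.629, -0.323]
contact_force: [4.1, 3.2, 5.6]
grip_width: 0.0004
```

View pics/p4.png

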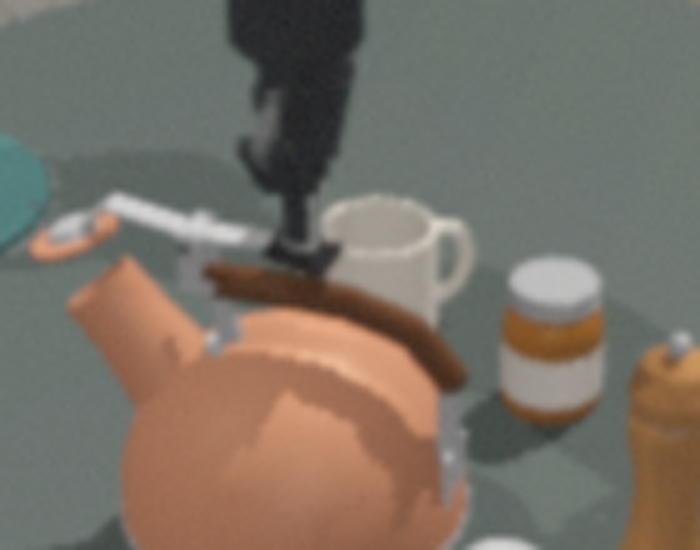

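The flap is open at (75,238), well off the mouth at (100,275), and the pad is down near the grip. The tool also feels about 5 N sideways, because the pad's arc drags it rearward. I'll give way a little rearward and press slightly more.

```bash
python3 -m pendant '[{"slide":[0.02,0.07,0],"rotation":[0,0,0],"hand":0},{"slide":[0.03,0.05,0],"rotation":[0,0,0],"hand":0},{"slide":[0,0,0],"rotation":[0,0,0],"hand":0},{"slide":[0,0,0],"rotation":[0,0,0],"hand":0},{"slide":[0,0,0],"rotation":[0,0,0],"hand":0}]'
python3 - <<'E'
from h import *
a,d=optics.get_image('scene'); np.save('s5.npy',d); cv2.imwrite('pics/s5.png',a[...,::-1])
w=cloud('scene',d); w0=cloud('scene',np.load('scene1.npy'))
P0=np.array([.5717,.0272]); D=np.array([-.813,-.583]); O=P0+.004*D
def k(p): q=p[...,:2]-O; return np.stack([q@D,q@np.array([-D[1],D[0]]),p[...,2]-.015],-1)
for n,ww in(('rest',w0),('now',w)):
    q=k(ww); m=(abs(q[...,1])<.007)&(q[...,0]>.012)&(q[...,0]<.1)&(q[...,2]>.188)&(q[...,2]<.27)
    x,z=q[m][:,0],q[m][:,2]; c=np.polyfit(x,z,1)
    for _ in range(3):
        g=abs(np.polyval(c,x)-z)<.005; c=np.polyfit(x[g],z[g],1)
    print(n,m.sum(),g.sum(),c,'angle',np.arctan(c[0]))
# kettle motion: body pixels depth change
v,u=np.mgrid[:400,:640]; b=(u>295)&(u<345)&(v>205)&(v<235)
print('body depth change',np.median((d-np.load('scene1.npy'))[b]))
g0=cv2.cvtColor(cv2.imread('pics/scene1.png'),6)[205:252,280:360].astype(np.float32);g1=cv2.cvtColor(cv2.imread('pics/s5.png'),6)[205:252,280:360].astype(np.float32)
print('shift px',cv2.phaseCorrelate(g0,g1))
E
```

```text
clock: 5.05
tool_pos: [0.5792, 0.0326, 0.2147]
eef_rot: [0.629, 0.323, 0.629, -0.323]
contact_force: [-1.7, -1.5, 4.2]
grip_width: -0.0002
rest 64 60 [-0.33567188  0.22241755] angle -0.3238537702109571
now 82 80 [0.08146801 0.19785054] angle 0.08128848942491258
body depth change -0.00015926361
shift px ((0.04170557252177076, -0.024753955621612533), 0.9733893694976966)
```

The lever has turned about 0.405 rad, the kettle hasn't shifted, and the force is moderate. I'll hold for 0.8 s, re-check and hand in.

```bash
python3 -m pendant '[{"slide":[0.01,0,0],"rotation":[0,0,0],"hand":0},{"slide":[0,0,0],"rotation":[0,0,0],"hand":0},{"slide":[0,0,0],"rotation":[0,0,0],"hand":0},{"slide":[0,0,0],"rotation":[0,0,0],"hand":0},{"slide":[0,0,0],"rotation":[0,0,0],"hand":0},{"slide":[0,0,0],"rotation":[0,0,0],"hand":0},{"slide":[0,0,0],"rotation":[0,0,0],"hand":0},{"slide":[0,0,0],"rotation":[0,0,0],"hand":0},{"slide":[0,0,0],"rotation":[0,0,0],"hand":0},{"slide":[0,0,0],"rotation":[0,0,0],"hand":0}]'
python3 - <<'E'
from h import *
a,d=optics.get_image('scene')
cv2.imwrite('pics/p6.png',cv2.resize(a[115:295,180:420],(800,600),interpolation=cv2.INTER_CUBIC)[...,::-1])
E
```

```text
clock: 5.93
tool_pos: [0.5794, 0.0329, 0.2145]
eef_rot: [0.629, 0.323, 0.629, -0.323]
contact_force: [-1.7, -1.6, 4.8]
grip_width: 0.0002
```

View pics/p6.png

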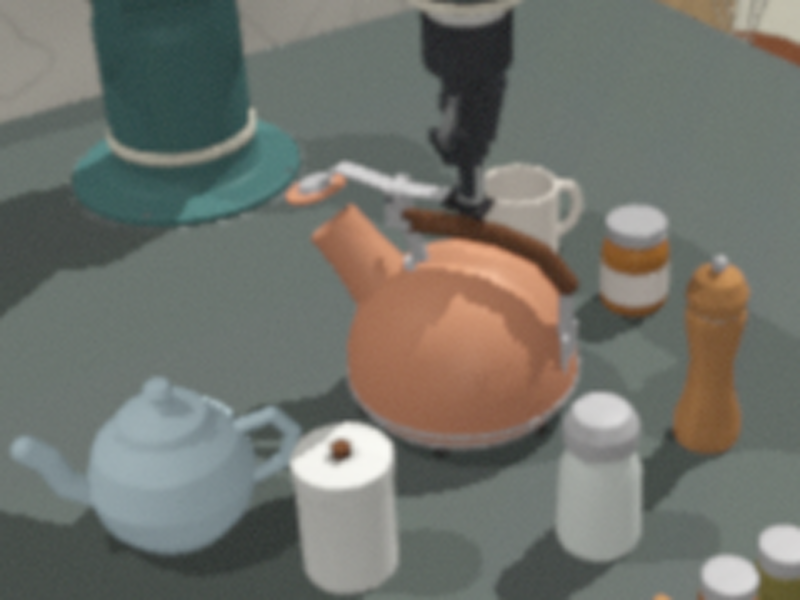

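The flap stands wide open at (315,187), the fingertips press the pad at (468,205), and everything else stands where it was.

```bash
python3 -c "
from plant import robot
print(robot.finish_job())"
```

```text
the job is handed in; nothing more can be done
None
```

I pressed the thumb pad down with the shut fingertips until the flap stood wide open, and handed the job in at about 6 s with the pad still held down.

- **Lever:** the depth images put it about 0.405 rad from rest, against the 0.33 rad required. I did not re-measure the angle after the last 0.3 mm of press and the 0.8 s hold.
- **Force:** the fingers pushed with about 4.8 N downward and 2.3 N sideways at the end. Partway through the press the sideways force reached about 5 N, because the pad's arc drags the fingertip back, so I moved the tool rearward 2–3 mm to relieve it.
- **Kettle:** its image shifted by less than 0.1 pixel and its depth by less than 1 mm, so it stayed where it was.
- **Other things:** in the last picture nothing else touches the flap, and the other objects look undisturbed. I checked those by eye only.

No check failed or disagreed. The top camera was blocked by the arm during the press, so these checks come from the scene camera and the force reading.

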